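Scan a relay in at the repair bench

TASK

Take the tall relay out of the parts bin and set it down gently, upright, inside the black outline on the scanner fixture's plate, with its barcode label facing the scanner's window, and let go of it. Then squeeze the scanner's trigger fully home against the grip, keep it squeezed for about a second, and let it spring right back, leaving the relay standing in the outline. Leave the other parts in the bin and the things on the bench where they are.

Things in the scene. Friction and masses are not known exactly. Their poses are not given: they have to be found in the camera images.
- scanner: Fixed bench fixture: grey pistol-grip scanner clamped on its side over an aluminium base plate (90 x 245 mm, top 8 mm above the table). Origin on the table; x along the grip, away from the head; y the way the scanner looks; z up. Head: x -86 to -19, y -100 to +20 mm, top at z 94 mm. Plate: x -95 to -5, y -120 to +125 mm; nothing but the table is under grip and trigger.
- spot (a point): Centre of the black printed outline on the base plate, on the plate's top face 8 mm above the table; axes as scanner. The outline's inside measures 60 mm along x and 50 mm along y. It lies 60 mm in front of the window, at scanner x -50, y +82 mm.
- window (a point): Centre of the scanner's glass window, 44 x 34 mm, 68 mm above the table; it looks along the scanner's y, over the outline.
- grip_back (a point): Point on the back face of the grip (the face away from the trigger), across from the trigger pad, at scanner x 31, y -86, z 68 mm. The fixed grip is a straight bar along scanner x from x -20 to +85 mm, y -86 to -54 mm (32 mm), z 53 to 83 mm; its rubber end, from x 69 mm on, is 38 mm wide and 34 mm high.
- trigger_pad (a point): Point on the front (+y) face of the black trigger where a finger presses; moves with it. At rest at scanner x 31, y -25, z 68 mm: 61 mm from grip_back. The trigger is a bar 66 mm long, 10 mm thick, 18 mm high, beside the grip; its hinge is at the head end, 45 mm from this point.
- trigger (a joint): Trigger angle, rad: 0 at rest, 0.32 fully squeezed (hard stop; the pad has then moved 14 mm towards the grip, so pad and grip back are 47 mm apart). Vertical hinge at scanner x -14, y -30 mm. A spring returns it: about 5 N at the pad to start it, about 10 N at the stop.
- bin: Low black open bin, fixed, 115 mm (x) by 262 mm (y), walls 27 mm high and 4 mm thick, floor 4 mm thick, two dividers making three compartments side by side along y (each about 107 x 82 mm). Origin at the centre of its underside. Each compartment holds one part; which is where varies.
- relay: The tall relay: grey box 36 mm wide (x), 26 mm deep (y), 52 mm tall (z), about 60 g, standing in a compartment. Origin at the centre of its underside. The barcode label is on its -y face; at the start this faces the bin's -y side, give or take 0.45 rad.
- relay_label (a point): On the label face of the tall relay, 13 mm from its axis along -y, 30 mm above its foot. The label is white paper with black bars, 28 x 31 mm.
- low_relay: The low relay, same case and label but only 28 mm tall; not the one wanted. Origin at the centre of its underside.
- capacitor: Black standing cylinder, 30 mm diameter, 45 mm tall, in the bin; not wanted. Origin at the centre of its underside.
- spool: Solder spool standing on the bench, 56 mm diameter, 41 mm tall; bystander. Origin under its centre.
- flux: Small white bottle, 36 mm diameter, 85 mm tall; bystander. Origin under its centre.
- driver: Screwdriver, 160 mm long, lying on the bench; bystander. Origin near its middle.
- pcb: Small green circuit board, 60 x 85 mm, lying on the bench; bystander. Origin at the centre of its underside.
- tweezers: Steel tweezers, 120 mm long, lying on the bench; bystander. Origin near the middle.
There are look-alikes about, which are no part of the job. What is shaped like the relay but orange is not meant.

How it is judged:
On the way, in this order (a step that is already met when the one before it is completed fails the run):
1. the tall relay stands upright inside the outline, label facing the window, let go, the trigger at rest (x of relay in the frame of spot between -0.012 and 0.012 m and y of relay in the frame of spot between -0.012 and 0.012 m and z of relay in the frame of spot below 0.004 m and angle between relay's own z axis and vertical below 0.1 rad and angle between the y axis of relay and the y axis of scanner, either way round below 0.25 rad and y of relay_label in the frame of spot below 0 m and contact force between the fingers and relay below 0.1 N and linear speed of relay below 0.02 m/s and value of joint trigger below 0.06 rad), for 0.2 s.
2. with the relay standing there, the trigger is squeezed fully and held (x of relay in the frame of spot between -0.012 and 0.012 m and y of relay in the frame of spot between -0.012 and 0.012 m and z of relay in the frame of spot below 0.004 m and angle between relay's own z axis and vertical below 0.1 rad and angle between the y axis of relay and the y axis of scanner, either way round below 0.25 rad and y of relay_label in the frame of spot below 0 m and value of joint trigger above 0.285 rad), for 0.7 s.
At the end, for the whole second after the job is handed in: The tall relay stands free and at rest on the plate, upright within 0.1 rad, its centre within 12 mm of the outline's centre along each side (so inside the outline), its label turned to the window within 0.25 rad, and the trigger has sprung back to below 0.04 rad (x of relay in the frame of spot between -0.012 and 0.012 m and y of relay in the frame of spot between -0.012 and 0.012 m and z of relay in the frame of spot below 0.004 m and angle between relay's own z axis and vertical below 0.1 rad and angle between the y axis of relay and the y axis of scanner, either way round below 0.25 rad and y of relay_label in the frame of spot below 0 m and contact force between the fingers and relay below 0.1 N and linear speed of relay below 0.02 m/s and value of joint trigger below 0.04 rad); the robot touches nothing.
It fails at once if the tall relay is dropped or thrown onto the plate (over 0.7 m/s near the outline) (horizontal distance between relay and spot below 0.05 m and z of relay in the frame of spot below 0.06 m and linear speed of relay above 0.7 m/s).
It fails at once if the low relay or the capacitor is moved over 30 mm (distance of any of low_relay, capacitor from where it was at the start of the episode above 0.03 m).
It fails at once if a bystander on the bench (spool, bottle, screwdriver, board, tweezers) is moved over 40 mm (distance of any of spool, flux, driver, pcb, tweezers from where it was at the start of the episode above 0.04 m).
It also fails if it takes over 64 s, if anything falls off the work surface, if the arm or the gripper's body presses on something with over 40 N, if the wrist force passes 120 N, or if a joint passes its speed limit or range.

ROBOT

A 6-joint arm with a two-finger parallel gripper is mounted at the origin on the work surface. World frame = base frame: x ahead of the robot, y to its left, z up, the work surface at z = 0. Lengths are in m, angles in rad, forces in N, time in s.
With the tool pointing down it reaches from about 0.4 to 0.825 m from the base axis. Payload 7 kg.
Tool frame: the origin (TCP) lies at the very end of the fingers, on their centre line; the grasp point (between the pads) lies 19 mm behind it; z points along the fingers, x is the direction in which the jaws open and shut, and the axes are right-handed (so a half turn about z gives the same grasp; the last joint's range is limited). The gripper opens to 88 mm and grips with 3 to 60 N. Pads are 19 mm wide; open, the fingers measure 130 mm over their backs; the gripper's body (78 mm by 193 mm) begins 47 mm behind the grasp point.
Start: joints at [-1.02, 0.359, 0.012, 0, -1.224, -0.288], TCP at [0.175, -0.652, 0.203] pointing down, gripper open.
Joint ranges: [-3.07, 3.07], [-1.43, 2.12], [-1.02, 1.25], [-3.03, 1.67], [-3.05, -0], [-3.03, 3.03]. Speed limits (rad/s): [2.39, 2.39, 3.01, 3.14, 3.14, 3.14].

INTERFACE

Orientations are given as a rotation vector (axis times angle).
In Python, from bench import readout, vision, r gives the robot as it stands. The module is installed in compiled form; this text tells all that it offers.
- The arm moves only by the tool send_rows, never from a script. Its argument "increments" is a list of rows, each a list of 5 numbers: the shift along the tool's x, y, z in cm, then the turn about the tool's z in degrees, then the closure, from 0 (fully open) to 1 (shut). A call has 1 to 12 rows; each row is the pose to reach, as a shift and turn from the pose commanded when the call began, along the tool's axes at that moment; what a row does not reach only later rows make up. A row lasts 1/8 s, in which the tool goes at most 62.5 mm and 10.7 degrees, less where a joint would pass 70% of its speed; a pose out of reach is approached as far as the arm can. A call with a gripper value outside its range is refused whole. The fingers move at their own pace and stop on an object; "force" is the grip in N (left out, the last holds). Time passes only in rows, so rows that repeat a pose let the fingers close. It gives the time, the measured TCP pose, the force and the opening at its end, in the units of the state.
- readout.read_state(): the state, without advancing time (a new reading comes with each control period).
- vision.grab_frame(name): name is "side" or "top"; returns (picture, depth): 480x640x3 uint8, blue, green, red; 480x640 float32, m along the optical axis (not along the pixel's ray), 0 where there is no reading.
- vision.get_calibration(name): a dict with "K" (3x3 intrinsics, pixels), "dist_coeffs" ([k1, k2, p1, p2, k3] as OpenCV has them; the pictures are not rectified), "camera_from_world" (4x4, takes a point from world to camera coordinates). Camera axes: x right, y up, looking along -z (the intrinsics and any distortion apply to the point x, -y, -z); pixel columns grow to the right and rows downward; lengths in m; the calibration is good to about 2 mm. A picture is of the moment at which its call begins. get_calibration takes no time and is no camera call.
- r.sign_off(): hands the job in, once; it reports no verdict.
Trained networks look in the newest picture that a camera, given by its name, has taken for a name from the list of things; names that differ only in an ending like _2 or _b are one class to them, and where a whole thing is asked for, a point or a joint stands for the part that bears it (a point fixed in the world has none). Each returns a list of dicts, best first, with "confidence" (0 to 1); they miss things now and then, are a little off and sometimes report something else, mostly with a low value. They report only what shows in the picture. A call takes as long as a camera call. They do not tell look-alikes from the thing itself.
- vision.boxes_of(label, camera): "xyz" ([x, y, z] in m, in world coordinates, good to about 4 mm: the middle of the surface that is visible of it).
- vision.silhouettes(label, camera): "mask" (480x640 bool, what is visible of it).
The state is a dict: "time_s": time; "joint_pos": joint angles; "qd": joint speeds; "effort": joint torques, N m; "tcp_pos": TCP position; "ee_rot": TCP orientation; "contact_force": force on the tool from outside, world axes, zero at the start; "moment": the same for the moment, N m; "width": opening from 0.0 (shut) to 1.0 (fully open).
Only numpy, scipy, OpenCV 4.12 (cv2) and the standard library are available. Lean on these libraries where they do the work, as an engineer would, in place of code of your own. Each camera call takes 0.05 s, during which the arm holds its last target. There are 200 camera calls.

## Working session

There is one attempt and no reset: what is moved stays moved. The work goes in short steps, Python scripts to look and compute and a tool call to move; the robot and the scene stay as the last step left them, time stands still between calls to the robot, and variables do not carry over. Pictures are saved under pics/ and viewed, about 8 in all and at most 12, crops included, and the job is handed in when it is done.

Besides the shell and the picture viewer there is one more tool, called after "Call:" as name(argument=value, ...), one argument or row to a line, values as JSON. send_rows: Moves the arm, as the interface text tells. Its arguments: {"type":"object","properties":{"increments":{"type":"array","items":{"type":"array","items":{"type":"number"}}},"force":{"type":"number"}},"required":["increments"]}

```bash
mkdir -p pics; cat > h.py <<'E'
import numpy as np, cv2
from bench import readout, vision, r
def pts(cam, d):
    c=vision.get_calibration(cam); K=np.array(c["K"]);T=np.linalg.inv(np.array(c["camera_from_world"]))
    v,u=np.mgrid[:480,:640]
    n=cv2.undistortPoints(np.stack([u,v],-1).reshape(-1,1,2).astype(float),K,np.array(c["dist_coeffs"])).reshape(480,640,2)
    P=np.stack([n[...,0]*d,-n[...,1]*d,-d,np.ones_like(d)],-1)
    return (P@T.T)[...,:3]
def proj(cam,X):
    c=vision.get_calibration(cam);M=np.array(c["camera_from_world"])
    p=np.c_[np.atleast_2d(X),np.ones(len(np.atleast_2d(X)))]@M.T
    q=p[:,:3]*[1,-1,-1]
    return cv2.projectPoints(q,np.zeros(3),np.zeros(3),np.array(c["K"]),np.array(c["dist_coeffs"]))[0][:,0]
E
python3 - <<'E'
from h import *
for c in("top","side"):
    im,d=vision.grab_frame(c); cv2.imwrite(f"pics/{c}0.png",im); np.save(f"{c}0.npy",d)
    for n in["relay","low_relay","capacitor","scanner","bin","trigger_pad","spool","flux"]:
        print(c,n,[(np.round(b["xyz"],3).tolist(),round(b["confidence"],2)) for b in vision.boxes_of(n,c)[:3]])
print(readout.read_state())
E
```

```text
top relay [([0.724, 0.29, 0.006], 0.72), ([0.473, 0.01, 0.052], 0.65), ([0.503, 0.127, 0.054], 0.48)]
top low_relay [([0.501, 0.218, 0.033], 0.53), ([0.565, -0.252, 0.075], 0.48), ([0.464, -0.468, 0.026], 0.43)]
top capacitor [([0.502, 0.22, 0.03], 0.74), ([0.565, -0.25, 0.075], 0.61), ([0.518, 0.292, 0.046], 0.55)]
top scanner [([0.503, -0.237, 0.073], 0.7)]
top bin [([0.506, 0.212, 0.005], 0.71)]
top trigger_pad [([0.563, -0.254, 0.079], 0.52), ([0.5, -0.238, 0.081], 0.23)]
top spool [([0.52, 0.295, 0.044], 0.71), ([0.722, 0.043, 0.041], 0.61), ([0.498, 0.123, 0.061], 0.25)]
top flux [([0.764, -0.144, 0.055], 0.74), ([0.505, 0.125, 0.054], 0.61)]
side relay [([0.467, 0.024, 0.04], 0.97), ([0.499, 0.142, 0.047], 0.72)]
side low_relay [([0.511, 0.304, 0.046], 0.3)]
side capacitor [([0.513, 0.305, 0.048], 0.94), ([0.496, -0.224, 0.051], 0.64), ([0.494, 0.138, 0.05], 0.45)]
side scanner [([0.496, -0.219, 0.05], 0.93)]
side bin [([0.502, 0.237, 0.001], 0.83), ([0.711, 0.108, 0.003], 0.67)]
side trigger_pad [([0.57, -0.245, 0.071], 0.51)]
side spool [([0.715, 0.05, 0.036], 0.79)]
side flux [([0.761, -0.131, 0.043], 0.57)]
{'time_s': 0.9, 'joint_pos': array([-1.01987228e+00,  3.58584574e-01,  1.18856797e-02, -1.55179307e-05,
       -1.22409458e+00, -2.88120569e-01]), 'qd': array([-9.60709141e-05, -9.00617231e-04,  5.36091127e-04,  1.20645409e-03,
        8.04177358e-04,  7.91587272e-04]), 'effort': array([-1.30474975e-03, -5.82358396e+01,  2.93297446e+01,  7.00199246e+00,
        1.26942046e-02, -2.89478329e-06]), 'tcp_pos': array([ 0.17534851, -0.65179507,  0.20256218]), 'ee_rot': array([1.91123067e+00, 2.49334157e+00, 1.98053299e-05]), 'contact_force': array([-0.47807449,  0.39148898,  0.19399723]), 'moment': array([ 0.02260247,  0.0141232 , -0.0262422 ]), 'width': 1.0013438972434778}
```

View pics/top0.png

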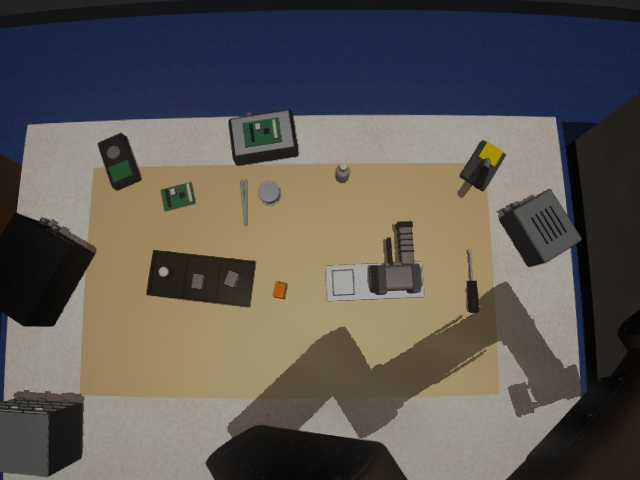

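View pics/side0.png

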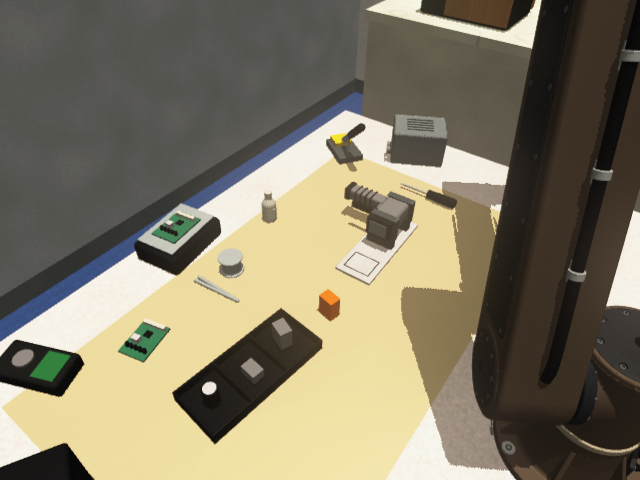

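The top view shows the bin at (200,278) px, with the capacitor (163,272), low relay (197,281) and tall relay (232,279). The orange decoy is at (280,290). The outline is at (343,282) and the scanner head at (397,277), with the grip pointing up in the image (+x). No label shows from the side camera, so it probably faces -y. Next I measure poses and take closer crops.

```bash
python3 - <<'E'
from h import *
out=[]
for c in("top","side"):
    im=cv2.imread(f"pics/{c}0.png"); d=np.load(f"{c}0.npy"); P=pts(c,d)
    x,y,z=P[...,0],P[...,1],P[...,2]
    ok=d>0
    # relay top face
    m=ok&(abs(x-.505)<.05)&(abs(y-.125)<.05)&(z>.046)&(z<.07)
    q=P[m][:,:2].astype(np.float32); print(c,"relay top",m.sum(),cv2.minAreaRect(q),np.median(z[m]),q.mean(0))
    # plate, head, grip
    for n,b in dict(plate=((.38,.60),(-.40,-.02),(.003,.02)),head=((.38,.52),(-.4,-.02),(.085,.12)),grip=((.535,.65),(-.36,-.256),(.07,.1)),trig=((.54,.62),(-.258,-.2),(.06,.1)),bin=((.4,.62),(.05,.36),(.018,.034))).items():
        m=ok&(x>b[0][0])&(x<b[0][1])&(y>b[1][0])&(y<b[1][1])&(z>b[2][0])&(z<b[2][1])
        if n=="plate": m&=(im.min(-1)>110)|(cv2.dilate((im.min(-1)>130).astype(np.uint8),np.ones((7,7)))>0)
        if m.sum()>5: print(c,n,m.sum(),cv2.minAreaRect(P[m][:,:2].astype(np.float32)),np.median(z[m]))
    a,b_=((140,310),(240,315)) if c=="top" else ((165,425),(225,445))
    if c=="top":
        out.append(cv2.resize(im[240:312,140:270],None,fx=6,fy=6,interpolation=cv2.INTER_CUBIC)); out.append(cv2.resize(im[215:310,315:435],None,fx=6,fy=6,interpolation=cv2.INTER_CUBIC))
    else:
        out.append(cv2.resize(im[300:400,220:340],None,fx=6,fy=6,interpolation=cv2.INTER_CUBIC)); out.append(cv2.resize(im[175:290,330:460],None,fx=6,fy=6,interpolation=cv2.INTER_CUBIC))
o=[cv2.resize(i,(400,300)) for i in out]
cv2.imwrite("pics/crops.png",np.vstack([np.hstack(o[:2]),np.hstack(o[2:])]))
E
```

```text
top relay top 171 ((0.502690851688385, 0.13006538152694702), (0.026732254773378372, 0.03595946356654167), 68.61360168457031) 0.0549825031470923 [0.50253063 0.12989438]
top plate 2206 ((0.46572473645210266, -0.18681880831718445), (0.1708974838256836, 0.3294611871242523), 0.12328866124153137) 0.007132881558090554
top head 1105 ((0.4912870526313782, -0.263410359621048), (0.057075608521699905, 0.12253522872924805), 0.21799598634243011) 0.09157064027251227
top grip 618 ((0.585678219795227, -0.28289124369621277), (0.051864780485630035, 0.10054006427526474), 88.5009536743164) 0.08244950193556644
top trig 115 ((0.5696443319320679, -0.25160351395606995), (0.05685378611087799, 0.01071405503898859), 2.3518002033233643) 0.07584629747944183
top bin 932 ((0.507192850112915, 0.21555888652801514), (0.2642737925052643, 0.11643151193857193), 83.51321411132812) 0.02526979263123763
side relay top 267 ((0.5027626752853394, 0.13224387168884277), (0.02637573890388012, 0.039306916296482086), 67.78504943847656) 0.055236475285263764 [0.5010392  0.13401896]
side plate 2057 ((0.49051496386528015, -0.21056446433067322), (0.2172594964504242, 0.37498271465301514), 0.18539130687713623) 0.007899490011902155
side head 800 ((0.4908815324306488, -0.2614039182662964), (0.05846496298909187, 0.12114761024713516), 0.43948033452033997) 0.09195184290963349
side grip 478 ((0.5857532620429993, -0.28799933195114136), (0.05069928988814354, 0.10493423789739609), 82.34374237060547) 0.08246169437021011
side trig 146 ((0.5680291056632996, -0.24955548346042633), (0.012314092367887497, 0.054554760456085205), 89.5782699584961) 0.07335171678932928
side bin 2330 ((0.5074122548103333, 0.21625031530857086), (0.2629026770591736, 0.11782453209161758), 83.53535461425781) 0.0250117153944886
```

View pics/crops.png

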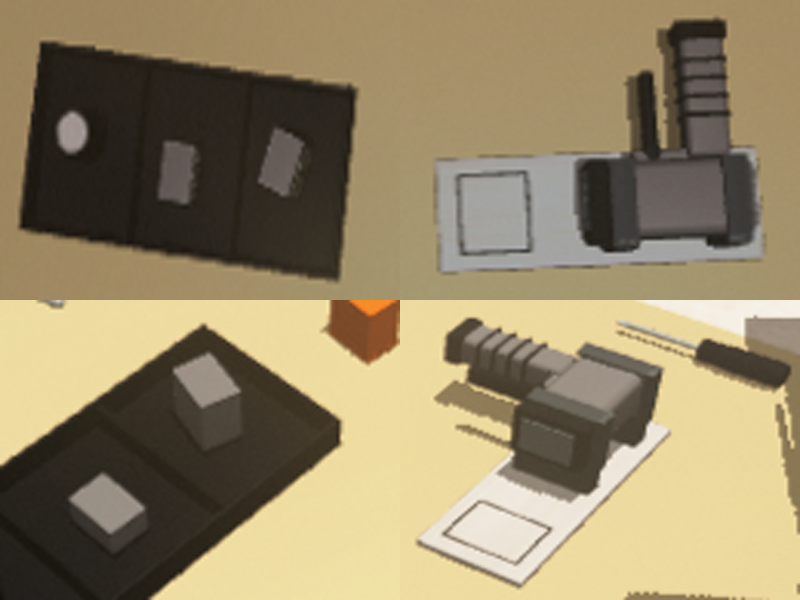

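The crops show the label-free +y face of the relay, with the label on the far (-y) side. Relay yaw is about -21° and its centre about (0.503, 0.131). Next I fit the outline and plate.

```bash
python3 - <<'E'
from h import *
for c in("top","side"):
    im=cv2.imread(f"pics/{c}0.png"); d=np.load(f"{c}0.npy"); P=pts(c,d)
    Q=pts(c,np.ones_like(d)); o=np.linalg.inv(np.array(vision.get_calibration(c)["camera_from_world"]))[:3,3]
    D=Q-o; W=o+D*((.008-o[2])/D[...,2])[...,None]   # every pixel onto z=8mm
    print(c,"cam",o.round(2))
    hsv=cv2.cvtColor(im,cv2.COLOR_BGR2HSV)
    m=((hsv[...,1]<(55))&(hsv[...,2]>110)&(W[...,0]>.40)&(W[...,0]<.56)&(W[...,1]>-.40)&(W[...,1]<-.03)&(P[...,2]<.03)).astype(np.uint8)
    n,l,s,_=cv2.connectedComponentsWithStats(m,connectivity=4)
    mm=np.isin(l,1+np.where(s[1:,4]>60)[0])
    print("plate",cv2.minAreaRect(W[mm][:,:2].astype(np.float32)))
    # inner outline region = a plate component bounded by dark line
    for i in range(1,n):
        if s[i,4]>60: print(" comp",s[i],cv2.minAreaRect(W[l==i][:,:2].astype(np.float32)),W[l==i].mean(0)[:2].round(4))
st=readout.read_state()
print(cv2.Rodrigues(st["ee_rot"])[0].round(3))
E
```

```text
top cam [ 0.4  -0.08  1.19]
plate ((0.4984687864780426, -0.22162754833698273), (0.0895044282078743, 0.2445400357246399), 1.9192379713058472)
 comp [ 325  263   99   38 1781] ((0.4984687864780426, -0.22162754833698273), (0.0895044282078743, 0.2445400357246399), 1.9192379713058472) [ 0.4908 -0.1758]
side cam [0.12 0.55 0.79]
plate ((0.497826486825943, -0.220819354057312), (0.09003941714763641, 0.24564383924007416), 2.006472587585449)
 comp [ 336  222   82   62 1742] ((0.497826486825943, -0.220819354057312), (0.09003941714763641, 0.24564383924007416), 2.006472587585449) [ 0.4906 -0.1777]
[[-0.26   0.966  0.   ]
 [ 0.966  0.26   0.   ]
 [ 0.     0.    -1.   ]]
```

Call:
send_rows(
  increments=[
    [25.4, 40.5, 0, -53.5, 0],
    [25.4, 40.5, 0, -53.5, 0],
    [25.4, 40.5, 0, -53.5, 0],
    [25.4, 40.5, 0, -53.5, 0],
    [25.4, 40.5, 0, -53.5, 0],
    [25.4, 40.5, 0, -53.5, 0],
    [25.4, 40.5, 0, -53.5, 0],
    [25.4, 40.5, 0, -53.5, 0],
    [67.1, 52.0, 0, -53.5, 0],
    [67.1, 52.0, 0, -53.5, 0],
    [67.1, 52.0, 0, -53.5, 0],
    [67.1, 52.0, 0, -53.5, 0],
  ],
)

```text
time_s: 2.4
tcp_pos: [0.5019, -0.0494, 0.203]
ee_rot: [0.584, 3.086, 0.001]
contact_force: [2.2, 0.4, 0.2]
width: 1.0
```

```bash
cat >> h.py <<'E'
def go(x,y,z,yaw):
    "increments (cm,deg) from the measured pose to a world pose, tool x at yaw (deg)"
    s=readout.read_state();R=cv2.Rodrigues(s["ee_rot"])[0]
    t=R.T@(np.array([x,y,z])-s["tcp_pos"])*100
    a=np.degrees(np.arctan2(R[1,0],R[0,0])); dy=(yaw-a+180)%360-180
    print("t",s["time_s"],"at",s["tcp_pos"].round(4),"yaw",a.round(1),"F",s["contact_force"].round(1),"w",s["width"],"-> inc",t.round(2),"turn",round(-dy,1),"j6",s["joint_pos"][5].round(2))
E
python3 -c "
from h import *
go(.5027,.131,.1,158.7);go(.5027,.131,.033,158.7)"
```

```text
t 2.4 at [ 0.5019 -0.0494  0.203 ] yaw 158.6 F [2.2 0.4 0.2] w 1.000399502300647 -> inc [ 6.53 16.81 10.3 ] turn -0.1 j6 -0.67
t 2.4 at [ 0.5019 -0.0494  0.203 ] yaw 158.6 F [2.2 0.4 0.2] w 1.000399502300647 -> inc [ 6.53 16.81 17.  ] turn -0.1 j6 -0.67
```

Call:
send_rows(
  increments=[
    [6.5, 16.8, 0, 0, 0],
    [6.5, 16.8, 0, 0, 0],
    [6.5, 16.8, 0, 0, 0],
    [6.5, 16.8, 9.0, 0, 0],
    [6.5, 16.8, 9.0, 0, 0],
    [6.5, 16.8, 9.0, 0, 0],
  ],
)

```text
time_s: 3.15
tcp_pos: [0.5016, 0.1282, 0.1109]
ee_rot: [-0.583, -3.084, 0.005]
contact_force: [-1.1, -0.0, 0.2]
width: 1.002
```

```bash
python3 -c "
from h import *
go(.5027,.131,.033,158.7)"
```

```text
t 3.15 at [0.5016 0.1282 0.1109] yaw 158.6 F [-1.1 -0.   0.2] w 1.0015039002750143 -> inc [-0.02  0.33  7.79] turn -0.1 j6 -1.0
```

Call:
send_rows(
  increments=[
    [0, 0.2, 3.0, 0, 0],
    [0, 0.2, 5.5, 0, 0],
    [0, 0.2, 7.2, 0, 0],
    [0, 0.2, 7.7, 0, 0],
    [0, 0.2, 7.7, 0, 0],
  ],
)

```text
time_s: 3.78
tcp_pos: [0.5045, 0.131, 0.0366]
ee_rot: [0.584, 3.086, 0.001]
contact_force: [-0.5, 0.2, 0.8]
width: 1.001
```

```bash
python3 -c "
from h import *
go(.5027,.131,.033,158.7)
im,d=vision.grab_frame('side');cv2.imwrite('pics/s1.png',cv2.resize(im[250:420,170:400],None,fx=3,fy=3))"
```

```text
t 3.775 at [0.5045 0.131  0.0366] yaw 158.6 F [-0.5  0.2  0.8] w 1.0005396153336261 -> inc [ 0.17 -0.06  0.36] turn -0.1 j6 -1.01
```

View pics/s1.png

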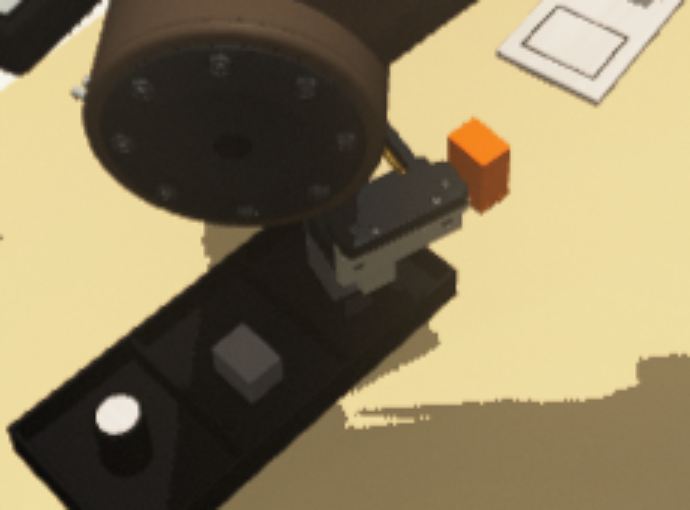

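The fingers straddle the tall relay at crop (350,260). I close on it and lift.

Call:
send_rows(
  increments=[
    [0.1, 0, 0.3, 0, 0],
    [0.1, 0, 0.3, 0, 0.5],
    [0.1, 0, 0.3, 0, 1],
    [0.1, 0, 0.3, 0, 1],
    [0.1, 0, 0.3, 0, 1],
    [0.1, 0, 0.3, 0, 1],
    [0.1, 0, 0.3, 0, 1],
  ],
  force=20,
)

```text
time_s: 4.7
tcp_pos: [0.5027, 0.131, 0.0325]
ee_rot: [-0.584, -3.087, 0.0]
contact_force: [0.1, 0.7, 0.8]
width: 0.379
```

Call:
send_rows(
  increments=[
    [0, 0, -1.5, 0, 1],
    [0, 0, -5.0, 0, 1],
    [0, 0, -10.0, 0, 1],
    [0, 0, -11.0, 0, 1],
    [0, 0, -11.0, 0, 1],
  ],
)

```text
time_s: 5.32
tcp_pos: [0.5031, 0.1313, 0.1438]
ee_rot: [0.584, 3.085, 0.003]
contact_force: [-1.4, 0.8, -0.0]
width: 0.011
```

```bash
python3 - <<'E'
from h import *
go(.4954,-.1418,.16,181.95)
im,d=vision.grab_frame('top');cv2.imwrite('pics/t2.png',cv2.resize(im[200:330,180:310],None,fx=4,fy=4))
im,d=vision.grab_frame('side');cv2.imwrite('pics/s2.png',cv2.resize(im[150:400,200:400],None,fx=3,fy=3)[:600])
E
```

```text
t 5.325 at [0.5031 0.1313 0.1438] yaw 158.6 F [-1.4  0.8 -0. ] w 0.01083716621880393 -> inc [ -9.28 -25.7   -1.66] turn -23.4 j6 -1.01
```

View pics/s2.png

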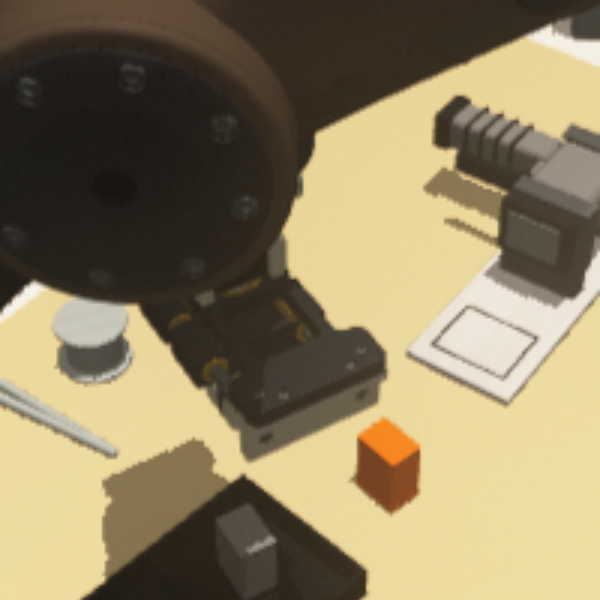

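The relay is still standing in the bin and the fingers closed on nothing. I remeasure it.

```bash
python3 - <<'E'
from h import *
im,d=vision.grab_frame('side');P=pts('side',d);x,y,z=P[...,0],P[...,1],P[...,2]
for lo in (.046,.05):
    m=(d>0)&(abs(x-.505)<.045)&(abs(y-.131)<.045)&(z>lo)&(z<.07)
    q=P[m][:,:2].astype(np.float32);print(m.sum(),cv2.minAreaRect(q),np.percentile(z[m],[10,50,90]),q.mean(0))
o=np.linalg.inv(np.array(vision.get_calibration('side')["camera_from_world"]))[:3,3]
c=proj('side',np.array([[.503,.131,.03]]))[0].astype(int);print(c)
cv2.imwrite('pics/s3.png',cv2.resize(im[c[1]-40:c[1]+35,c[0]-50:c[0]+50],None,fx=6,fy=6,interpolation=cv2.INTER_CUBIC))
E
```

```text
270 ((0.5031196475028992, 0.1324606090784073), (0.02668856829404831, 0.03870376944541931), 67.7944564819336) [0.04998905 0.05542067 0.05716329] [0.5008846 0.1340712]
242 ((0.5031196475028992, 0.1324606090784073), (0.02668856829404831, 0.03870376944541931), 67.7944564819336) [0.05317196 0.05553884 0.0572668 ] [0.5017612  0.13339207]
[281 334]
```

View pics/s3.png

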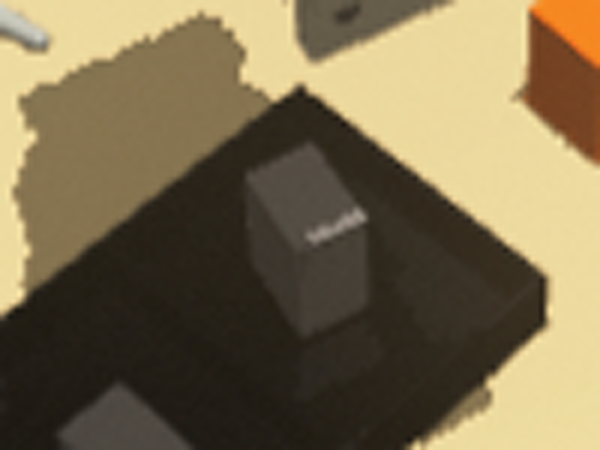

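The relay hasn't moved. I go back down, close without lifting and watch the opening.

Call:
send_rows(
  increments=[
    [0, 0, 0, 0, 0],
    [0, 0, 0, 0, 0],
    [0, 0, 0, 0, 0],
    [0, 0, 0, 0, 0],
    [0, 0, 0, 0, 0],
    [0, 0, 0, 0, 0],
    [0, 0, 5.0, 0, 0],
    [0, 0, 8.5, 0, 0],
    [0, 0, 10.5, 0, 0],
    [0, 0, 11.1, 0, 0],
    [0, 0, 11.1, 0, 0],
  ],
)

```text
time_s: 6.85
tcp_pos: [0.5029, 0.1311, 0.0318]
ee_rot: [0.584, 3.087, -0.0]
contact_force: [0.4, 0.5, -0.1]
width: 0.998
```

Call:
send_rows(
  increments=[
    [0, 0, 0.1, 0, 0.5],
    [0, 0, 0.1, 0, 0.5],
    [0, 0, 0.1, 0, 0.5],
    [0, 0, 0.1, 0, 0.5],
    [0, 0, 0.1, 0, 0.5],
    [0, 0, 0.1, 0, 0.5],
  ],
)

```text
time_s: 7.6
tcp_pos: [0.5027, 0.131, 0.0306]
ee_rot: [-0.584, -3.087, -0.0]
contact_force: [-0.3, -0.8, 0.0]
width: 0.502
```

Call:
send_rows(
  increments=[
    [0, 0, 0, 0, 0.7],
    [0, 0, 0, 0, 0.7],
    [0, 0, 0, 0, 0.7],
    [0, 0, 0, 0, 0.7],
    [0, 0, 0, 0, 0.7],
    [0, 0, 0, 0, 0.7],
  ],
)

```text
time_s: 8.35
tcp_pos: [0.5027, 0.131, 0.0306]
ee_rot: [-0.584, -3.087, 0.0]
contact_force: [-0.0, 0.3, 0.4]
width: 0.402
```

```bash
python3 - <<'E'
from h import *
go(.5027,.131,.033,158.7)
im,d=vision.grab_frame('side')
cv2.imwrite('pics/s4.png',cv2.resize(im[280:370,220:340],None,fx=6,fy=6,interpolation=cv2.INTER_CUBIC))
E
```

```text
t 8.35 at [0.5027 0.131  0.0306] yaw 158.6 F [-0.   0.3  0.4] w 0.40179993836607736 -> inc [ 0.   -0.01 -0.24] turn -0.1 j6 -1.01
```

View pics/s4.png

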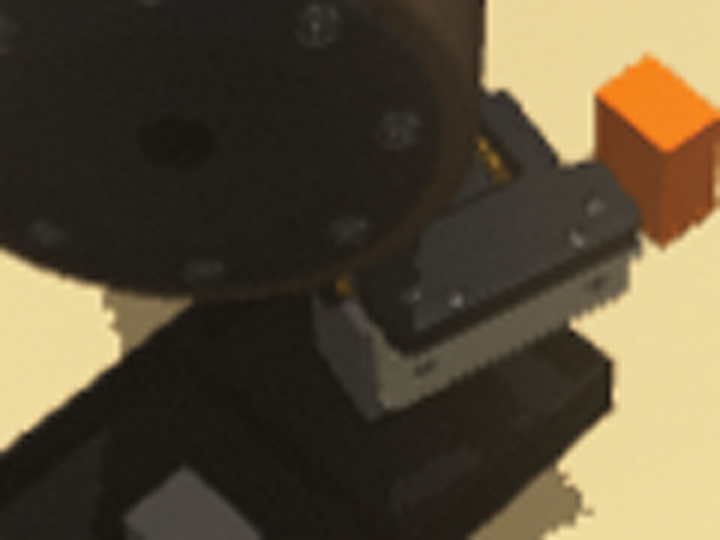

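Contact at 35 mm opening, but only at the relay's top edge. I open slightly, go deeper inside the compartment and grip harder.

Call:
send_rows(
  increments=[
    [0, 0, 0, 0, 0.48],
    [0, 0, 0, 0, 0.48],
    [0, 0, 0.4, 0, 0.48],
    [0, 0, 0.9, 0, 0.48],
    [0, 0, 1.2, 0, 0.48],
    [0, 0, 1.2, 0, 0.48],
    [0, 0, 1.2, 0, 0.65],
    [0, 0, 1.2, 0, 0.65],
    [0, 0, 1.2, 0, 0.7],
    [0, 0, 1.2, 0, 0.7],
    [0, 0, 1.2, 0, 0.7],
    [0, 0, 1.2, 0, 0.7],
  ],
  force=30,
)

```text
time_s: 9.9
tcp_pos: [0.5028, 0.1311, 0.0186]
ee_rot: [0.584, 3.087, 0.0]
contact_force: [0.1, -0.1, 0.8]
width: 0.409
```

Call:
send_rows(
  increments=[
    [0, 0, -0.3, 0, 0.7],
    [0, 0, -0.7, 0, 0.7],
    [0, 0, -1.2, 0, 0.7],
    [0, 0, -2.0, 0, 0.7],
    [0, 0, -3.0, 0, 0.7],
    [0, 0, -3.0, 0, 0.7],
  ],
)

```text
time_s: 10.65
tcp_pos: [0.5034, 0.1315, 0.0497]
ee_rot: [0.584, 3.085, 0.002]
contact_force: [1.3, 0.9, -0.7]
width: 0.406
```

Gripping at .406 (35.7 mm) after the lift. I raise it further and check by depth.

Call:
send_rows(
  increments=[
    [0, 0, -2.0, 0, 0.7],
    [0, 0, -5.0, 0, 0.7],
    [0, 0, -8.0, 0, 0.7],
    [0, 0, -9.0, 0, 0.7],
    [0, 0, -9.0, 0, 0.7],
  ],
)

```text
time_s: 11.28
tcp_pos: [0.5027, 0.1312, 0.1386]
ee_rot: [0.585, 3.086, 0.001]
contact_force: [-0.4, -0.5, -1.0]
width: 0.411
```

```bash
python3 - <<'E'
from h import *
go(.4954,-.1418,.14,181.95)
im,d=vision.grab_frame('side');cv2.imwrite('pics/s5.png',cv2.resize(im[200:380,200:400],None,fx=3.3,fy=3.3))
E
```

```text
t 11.275 at [0.5027 0.1312 0.1386] yaw 158.5 F [-0.4 -0.5 -1. ] w 0.41057756654441635 -> inc [ -9.3  -25.68  -0.16] turn -23.4 j6 -1.01
```

View pics/s5.png

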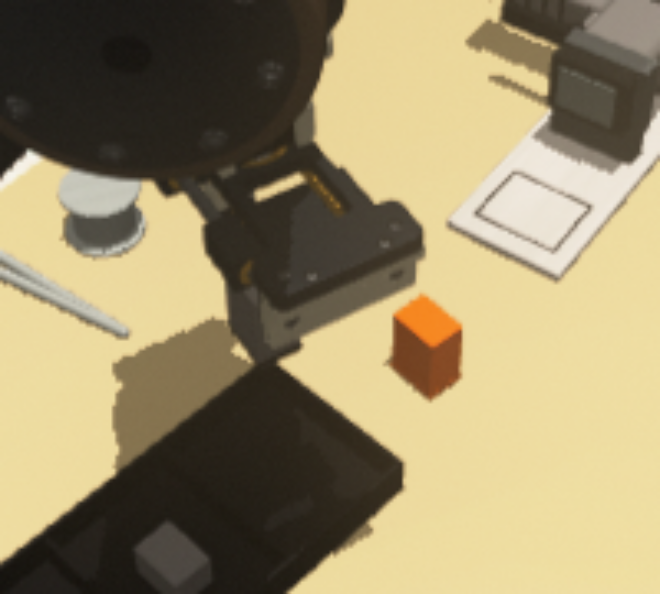

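The compartment is empty and the relay is in the gripper. Now I carry it over the outline.

Call:
send_rows(
  increments=[
    [-1.5, -4.0, 0, -4, 0.7],
    [-3.0, -8.0, 0, -8, 0.7],
    [-4.5, -12.0, 0, -12, 0.7],
    [-6.0, -16.0, 0, -16, 0.7],
    [-7.4, -20.5, 0, -20, 0.7],
    [-8.5, -23.5, 0, -22, 0.7],
    [-9.3, -25.7, 0, -23.4, 0.7],
    [-9.3, -25.7, 2.0, -23.4, 0.7],
    [-9.3, -25.7, 5.0, -23.4, 0.7],
    [-9.3, -25.7, 7.0, -23.4, 0.7],
    [-9.3, -25.7, 7.5, -23.4, 0.7],
    [-9.3, -25.7, 7.5, -23.4, 0.7],
  ],
)

```text
time_s: 12.82
tcp_pos: [0.495, -0.1422, 0.063]
ee_rot: [0.054, -3.14, 0.0]
contact_force: [0.1, -0.9, 0.2]
width: 0.409
```

```bash
python3 - <<'E'
from h import *
go(.4954,-.1418,.0226,181.95)
E
```

```text
t 12.825 at [ 0.495  -0.1422  0.063 ] yaw -178.0 F [ 0.1 -0.9  0.2] w 0.40854505858152756 -> inc [-0.05  0.04  4.04] turn 0.0 j6 -0.07
```

Call:
send_rows(
  increments=[
    [0, 0, 1.5, 0, 0.7],
    [0, 0, 2.7, 0, 0.7],
    [0, 0, 3.4, 0, 0.7],
    [0, 0, 3.7, 0, 0.7],
    [0, 0, 3.9, 0, 0.7],
    [0, 0, 4.0, 0, 0.7],
    [0, 0, 4.1, 0, 0.7],
    [0, 0, 4.1, 0, 0.7],
    [0, 0, 4.1, 0, 0.7],
  ],
)

```text
time_s: 13.95
tcp_pos: [0.4954, -0.1422, 0.0227]
ee_rot: [-0.054, 3.141, 0.0]
contact_force: [0.2, 0.0, -0.9]
width: 0.408
```

Call:
send_rows(
  increments=[
    [0, 0, 0.1, 0, 0.7],
    [0, 0, 0.1, 0, 0.7],
    [0, 0, 0.1, 0, 0.7],
  ],
)

```text
time_s: 14.32
tcp_pos: [0.4954, -0.1423, 0.0226]
ee_rot: [-0.054, 3.141, -0.0]
contact_force: [-3.3, 1.6, 9.8]
width: 0.406
```

Call:
send_rows(
  increments=[
    [0, 0, 0, 0, 0.55],
    [0, 0, 0, 0, 0.5],
    [0, 0, 0, 0, 0.4],
    [0, 0, 0, 0, 0.2],
    [0, 0, 0, 0, 0.1],
    [0, 0, 0, 0, 0.1],
    [0, 0, 0, 0, 0.1],
    [0, 0, -3.0, 0, 0.1],
    [0, 0, -8.0, 0, 0.1],
    [0, 0, -12.0, 0, 0],
    [0, 0, -12.0, 0, 0],
  ],
)

```text
time_s: 15.7
tcp_pos: [0.4976, -0.1422, 0.145]
ee_rot: [-0.054, 3.134, -0.0]
contact_force: [-0.8, -0.6, -0.9]
width: 0.997
```

```bash
cat > m.py <<'E'
from h import *
import sys
for c in("top","side"):
    im,d=vision.grab_frame(c);P=pts(c,d);x,y,z=P[...,0],P[...,1],P[...,2]
    m=(d>0)&(abs(x-.495)<.045)&(abs(y+.142)<.045)&(z>.054)&(z<.075)
    if m.sum()>20:
        q=P[m][:,:2].astype(np.float32);print(c,m.sum(),cv2.minAreaRect(q),np.median(z[m]),q.mean(0))
    cv2.imwrite(f"pics/{sys.argv[1]}{c}.png",cv2.resize(im[200:310,300:440] if c=="top" else im[165:300,310:470],(640,500) if c=="top" else (592,500)))
E
python3 m.py p; python3 -c "
from h import *
go(.5833,-.2838,.16,92);go(.5833,-.2838,.053,92)"
```

```text
side 164 ((0.4952990412712097, -0.1401822566986084), (0.03587154299020767, 0.029088279232382774), 2.526963472366333) 0.05960356477955242 [ 0.49464485 -0.13921592]
t 15.8 at [ 0.4952 -0.142   0.1416] yaw -178.1 F [-0.5  0.4 -1.5] w 1.0007576038858856 -> inc [ -8.33 -14.47  -1.84] turn 89.9 j6 -0.07
t 15.8 at [ 0.4952 -0.142   0.1416] yaw -178.1 F [-0.5  0.4 -1.5] w 1.0007576038858856 -> inc [ -8.32 -14.47   8.86] turn 89.9 j6 -0.07
```

View pics/pside.png

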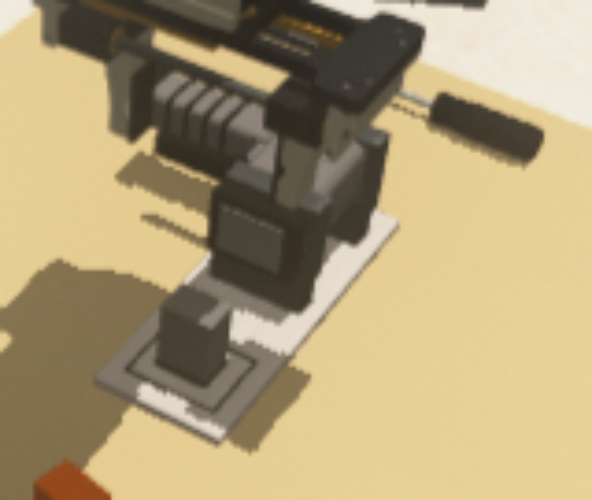

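The relay stands in the outline (top at side crop (195,305)); its measured centre is 1–2 mm from the spot and its yaw is 2.5°. Now the trigger.

Call:
send_rows(
  increments=[
    [0, 0, -1.8, 10, 0],
    [-1, -3, -1.8, 20, 0],
    [-3, -7, -1.8, 30, 0],
    [-6, -11, -1.8, 40, 0],
    [-8.3, -14.5, -1.8, 50, 0],
    [-8.3, -14.5, -1.8, 60, 0],
    [-8.3, -14.5, -1.8, 70, 0],
    [-8.3, -14.5, -1.8, 80, 0],
    [-8.3, -14.5, -1.8, 90, 0],
    [-8.3, -14.5, -1.8, 90, 0],
    [-8.3, -14.5, -1.8, 90, 0],
    [-8.3, -14.5, -1.8, 90, 0],
  ],
)

```text
time_s: 17.3
tcp_pos: [0.5831, -0.2842, 0.1592]
ee_rot: [-2.18, -2.261, 0.0]
contact_force: [-0.1, -0.2, 0.5]
width: 1.001
```

```bash
python3 -c "
from h import *
go(.5833,-.2838,.049,92)"
```

```text
t 17.3 at [ 0.5831 -0.2842  0.1592] yaw 92.1 F [-0.1 -0.2  0.5] w 1.0011262416585247 -> inc [ 0.04  0.03 11.02] turn 0.1 j6 -1.38
```

Call:
send_rows(
  increments=[
    [0, 0, 3.0, 0, 0],
    [0, 0, 6.0, 0, 0],
    [0, 0, 8.0, 0, 0],
    [0, 0, 9.5, 0, 0],
    [0, 0, 10.5, 0, 0],
    [0, 0, 11.0, 0, 0],
    [0, 0, 11.0, 0, 0],
    [0, 0, 11.0, 0, 0],
  ],
)

```text
time_s: 18.3
tcp_pos: [0.5837, -0.2844, 0.0503]
ee_rot: [2.182, 2.259, 0.001]
contact_force: [0.3, -0.2, 0.3]
width: 0.996
```

Call:
send_rows(
  increments=[
    [0, 0, 0, 0, 0.3],
    [0, 0, 0, 0, 0.4],
    [0, 0, 0, 0, 0.5],
    [0, 0, 0, 0, 0.55],
    [0, 0, 0, 0, 0.55],
    [0, 0, 0, 0, 0.55],
  ],
  force=25,
)

```text
time_s: 19.05
tcp_pos: [0.5835, -0.2847, 0.0496]
ee_rot: [2.183, 2.259, -0.0]
contact_force: [1.7, -2.1, -1.7]
width: 0.528
```

```bash
python3 m.py q;python3 -c "
from h import *
go(.5833,-.2838,.049,92)"
```

```text
top 24 ((0.49666014313697815, -0.14879386126995087), (0.0026519305538386106, 0.03399920463562012), 88.86100769042969) 0.05837222369586936 [ 0.49910077 -0.14856946]
side 164 ((0.49518370628356934, -0.14148198068141937), (0.037789419293403625, 0.0296070147305727), 1.7168205976486206) 0.059295679778990806 [ 0.4944899  -0.13931653]
t 19.15 at [ 0.5835 -0.2846  0.0496] yaw 92.0 F [ 2.6 -4.6 -2.4] w 0.5286800172099739 -> inc [ 0.08 -0.01  0.06] turn -0.0 j6 -1.38
```

Fingers stalled at 46.5 mm, against 47 mm at the hard stop. I squeeze a bit further and hold over a second.

Call:
send_rows(
  increments=[
    [0, 0, 0, 0, 0.6],
    [0, 0, 0, 0, 0.6],
    [0, 0, 0, 0, 0.6],
    [0, 0, 0, 0, 0.6],
    [0, 0, 0, 0, 0.6],
    [0, 0, 0, 0, 0.6],
    [0, 0, 0, 0, 0.6],
    [0, 0, 0, 0, 0.6],
    [0, 0, 0, 0, 0.6],
  ],
  force=35,
)

```text
time_s: 20.27
tcp_pos: [0.5835, -0.2848, 0.0496]
ee_rot: [2.183, 2.258, -0.0]
contact_force: [2.7, -5.4, -2.2]
width: 0.521
```

```bash
python3 - <<'E'
from h import *
go(.5833,-.2838,.049,92)
im,d=vision.grab_frame('top');P=pts('top',d);x,y,z=P[...,0],P[...,1],P[...,2]
im2,_=vision.grab_frame('side')
a=cv2.resize(im[200:305,360:440],(400,525),interpolation=cv2.INTER_CUBIC);b=cv2.resize(im2[165:270,330:410],(400,525),interpolation=cv2.INTER_CUBIC)
cv2.imwrite('pics/sq.png',np.hstack([a,b]))
E
```

```text
t 20.275 at [ 0.5835 -0.2848  0.0496] yaw 92.0 F [ 2.7 -5.4 -2.2] w 0.5212686620450628 -> inc [ 0.1  -0.01  0.06] turn -0.0 j6 -1.38
```

View pics/sq.png

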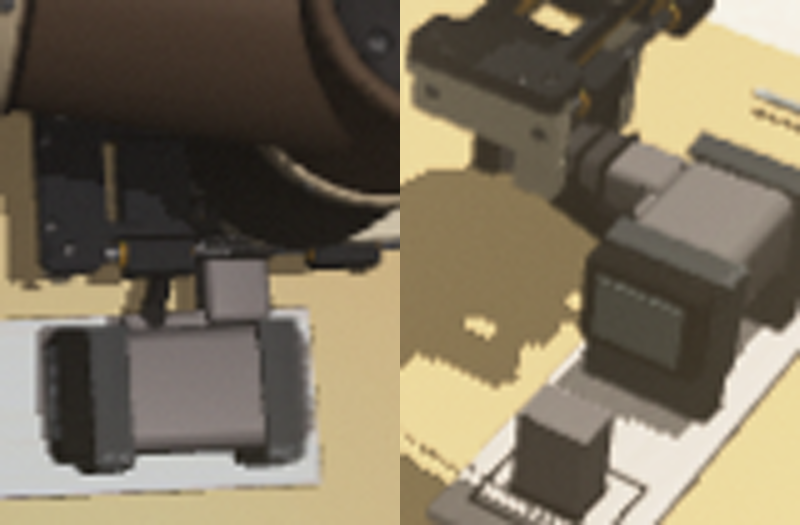

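The top crop shows the trigger swung against the grip at (150,300). The trigger-side finger is at scanner y ≈ -41 mm, past the full-travel -39, and it has held for over 1.2 s. Release and retreat.

Call:
send_rows(
  increments=[
    [0, 0, 0, 0, 0.4],
    [0, 0, 0, 0, 0.2],
    [0, 0, 0, 0, 0],
    [0, 0, 0, 0, 0],
    [0, 0, 0, 0, 0],
    [0, 0, 0, 0, 0],
    [0, 0, -2, 0, 0],
    [0, 0, -6, 0, 0],
    [0, 0, -11, 0, 0],
    [0, 0, -15, 0, 0],
    [0, 0, -15, 0, 0],
  ],
)

```text
time_s: 21.75
tcp_pos: [0.585, -0.2851, 0.2039]
ee_rot: [2.179, 2.255, 0.005]
contact_force: [0.2, -0.2, -0.5]
width: 1.003
```

Call:
send_rows(
  increments=[
    [-5, 0, 0, 0, 0],
    [-11, 0, 0, 0, 0],
    [-17, 0, 0, 0, 0],
    [-22, 0, 0, 0, 0],
    [-25, 0, 0, 0, 0],
    [-25, 0, 0, 0, 0],
    [-25, 0, 0, 0, 0],
  ],
)

```text
time_s: 22.62
tcp_pos: [0.5913, -0.5337, 0.1984]
ee_rot: [-2.182, -2.257, 0.0]
contact_force: [-0.1, 1.2, -0.2]
width: 0.999
```

```bash
python3 m.py z; python3 - <<'E'
from h import *
go(.58,-.5,.2,92)
im,d=vision.grab_frame('top');P=pts('top',d);x,y,z=P[...,0],P[...,1],P[...,2]
m=(d>0)&(x>.54)&(x<.62)&(y>-.258)&(y<-.2)&(z>.06)&(z<.1)
print("trig",m.sum(),cv2.minAreaRect(P[m][:,:2].astype(np.float32)))
E
```

```text
top 165 ((0.49676281213760376, -0.14108291268348694), (0.036374662071466446, 0.026276154443621635), 4.310220241546631) 0.05890384053626052 [ 0.4966728  -0.14081748]
side 168 ((0.4956452548503876, -0.14032074809074402), (0.037444036453962326, 0.029665296897292137), 1.3387811183929443) 0.059441292944409474 [ 0.49458477 -0.1389642 ]
t 22.725 at [ 0.5919 -0.5332  0.1995] yaw 92.0 F [-0.6 -0.4 -0.7] w 1.0016311325331224 -> inc [ 3.35 -1.08 -0.05] turn 0.0 j6 -1.05
trig 117 ((0.5691167712211609, -0.25151821970939636), (0.05783965438604355, 0.010620584711432457), 2.3086862564086914)
```

View pics/ztop.png

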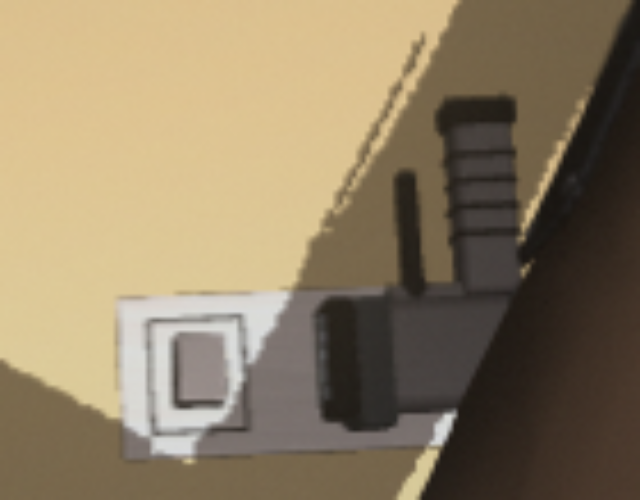

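The relay (205,370) is centred in the outline (197,375), and the trigger (407,230) is back at rest: its angle is 2.3° now and was 2.35° before. I hand in.

```bash
python3 -c "
from bench import r
print(r.sign_off())"
```

```text
the job is handed in; nothing more can be done
None
```

The job is done and handed in at about 22.8 s of the 64 s allowed. The tall relay stands released in the outline, and I squeezed the trigger, held it and let it spring back.

- **Relay placing:** The last measurements put its centre within about 2 mm of the outline's centre. Its turn read 4.3° from the top camera and 1.3° from the side, against about 2° for the scanner.
- **Label:** I never saw the label itself. I inferred it faces the window because the relay's opposite face was bare.
- **Trigger:** The fingers stalled 46 mm apart, where 47 mm is fully home, and stayed there for over 1.2 s. The trigger was back at its starting angle afterwards (2.3°, against 2.35° before).
- **Failed first grasp:** The first grasp was too shallow and closed on nothing when lifted. The relay did not move, and a deeper grasp with a firmer grip held.
- **Not re-measured:** I did not re-measure the other bin parts or the bench items at the end. No move was planned to touch them.

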